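Set the photometer carriage on the magenta filter and lock it

ROBOT

A 7-joint arm with a two-finger parallel gripper is mounted at the origin on the work surface. World frame = base frame: x ahead of the robot, y to its left, z up, the work surface at z = 0. Lengths are in m, angles in rad, forces in N, time in s.
With the tool pointing down it reaches from about 0.425 to 0.925 m from the base axis. Payload 6.8 kg.
Tool frame: the origin (TCP) lies between the finger pads; the fingertips stand 17 mm ahead of it and the grasp point (between the pads) lies 2 mm behind it; z points along the fingers, y is the direction in which the jaws open and shut (so a half turn about z gives the same grasp; the last joint's range is limited). The gripper opens to 85 mm and grips with 20 to 120 N. Pads are 22 mm wide; open, the fingers measure 114 mm over their backs; the gripper's body (76 mm by 85 mm) begins 54 mm behind the grasp point. The pads swing forward as they close: fully open they stand 13 mm farther back than shut.
Start: joints at [-1.282, 0.477, 0.022, 1.555, -0.011, 1.109, -0.083], TCP at [0.261, 0.623, 0.218] pointing down, gripper open.
Joint ranges: [-2.96, 2.96], [-0.34, 2.1], [-1.41, 1.46], [0.24, 2.44], [-1.37, 4.51], [0.17, 1.92], [-2.96, 2.96]. Speed limits (rad/s): [2.39, 2.39, 3.14, 3.14, 3.14, 3.14, 3.14].

INTERFACE

Orientations are given as a unit quaternion [w, x, y, z].
In Python, from station import bot gives the robot as it stands. The module is installed in compiled form; this text tells all that it offers.
- The arm moves only by the tool carry_out, never from a script. Its argument "moves" is a list of rows, each a list of 3 entries, a list of its own where there are three numbers: the turn, a rotation vector about the tool's x, y, z in degrees, then the shift along the tool's x, y, z in cm, then the finger opening in cm, from 0 to 8.54. A call has 1 to 5 rows; each row is the pose to reach, as a shift and turn from the pose commanded when the call began, along the tool's axes at that moment; what a row does not reach only later rows make up. A row lasts 1/8 s, in which the tool goes at most 62.5 mm and 10.7 degrees, less where a joint would pass 70% of its speed; a pose out of reach is approached as far as the arm can. A call with a gripper value outside its range is refused whole. The fingers move at their own pace and stop on an object; "newtons" is the grip in N (left out, the last holds). Time passes only in rows, so rows that repeat a pose let the fingers close. It gives the time, the measured TCP pose, the force and the opening at its end, in the units of the state.
- bot.get_obs(): the state, without advancing time (a new reading comes with each control period).
- bot.read_camera(name): name is "side" or "top" or "wrist"; returns the picture (480x640x3 uint8, red, green, blue); there is no depth.
- bot.camera_info(name): a dict with "vertical_fov" (degrees; the focal length in pixels is half the picture's height over the tangent of half this angle, whatever the lens; pixels are square), "cx", "cy" (the principal point, pixels), "k1" (the pictures are not rectified: a ray, as slopes to the right and down, at radius r is drawn at 1 + k1 r^2 times it, then the intrinsics apply), "position" and "attitude" of the camera in the world. Camera axes: x right, y up, looking along -z (the intrinsics and any distortion apply to the point x, -y, -z); pixel columns grow to the right and rows downward; lengths in m; the calibration is good to about 2 mm. A picture is of the moment at which its call begins: read the wrist's pose just before it. camera_info takes no time and is no camera call; for the wrist camera it gives the pose at the moment of the call.
- bot.hand_in(): hands the job in, once; it reports no verdict.
Trained networks look in the newest picture that a camera, given by its name, has taken for a name from the list of things; names that differ only in an ending like _2 or _b are one class to them, and where a whole thing is asked for, a point or a joint stands for the part that bears it (a point fixed in the world has none). Each returns a list of dicts, best first, with "score" (0 to 1); they miss things now and then, are a little off and sometimes report something else, mostly with a low value. They report only what shows in the picture. A call takes as long as a camera call. They do not tell look-alikes from the thing itself.
- bot.silhouettes(label, camera): "region" (480x640 bool, what is visible of it) and "location" ([column, row] in pixels, amid what is visible of it).
The state is a dict: "t": time; "q": joint angles; "joint_vel": joint speeds; "joint_torque": joint torques, N m; "eef_pos": TCP position; "tool_rot": TCP orientation; "contact_force": force on the tool from outside, world axes, zero at the start; "torque": the same for the moment, N m; "gripper_width": opening from 0.0 (shut) to 1.0 (fully open).
Only numpy, scipy, OpenCV 4.12 (cv2) and the standard library are available. Lean on these libraries where they do the work, as an engineer would, in place of code of your own. Each camera call takes 0.05 s, during which the arm holds its last target. There are 200 camera calls.

TASK

On the photometer rail, undo the clamp knob on top of the blue carriage, slide the carriage along until its lens barrel points squarely at the middle of the magenta glass filter, then tighten the clamp knob fully again and let go. Leave the three filters, the beaker and the vial rack standing where they are.

Things in the scene. Friction and masses are not known exactly. Their poses are not given: they have to be found in the camera images.
- base: fixed grey plate 220 x 460 x 12 mm with an aluminium rail 36 mm wide (top 36 mm above the table) along y and black end stops. Origin: on the table under the middle of the rail; y along the rail, x across it towards the filters, z up. Plate spans x -70 to 150 mm. Filters stand in a row along y at x = 115 mm, about 70 mm apart.
- carriage (a joint): position of the blue carriage along the rail, m: its centre is at y = -0.14 + value in base; range -0.005 to 0.285; starts near the -y end. The carriage (70 x 80 mm, top 85 mm above the table, about 1.3 kg) has the knob on top and the lens barrel on its +x side. Clamp free: it slides at about 2 N (more when fast). Clamp tight: held against some 40 N.
- lens (a point): centre of the barrel's front face (steel ring 38 mm diameter, white line along the barrel's top), at the carriage's centre along the rail, 75 mm from the rail's centre line towards the filters, 62 mm above the table. Axes parallel to base. It passes 15 mm clear of the filters' feet.
- clamp_knob (a joint): angle of the clamp knob, rad: 0 is fully tight (below 0.3 is tight enough); grows as it turns anticlockwise seen from above, which loosens; stops at -0.2 and 1.5. Starts tight (-0.1 to 0.1). The clamp grips below about 0.8; the carriage is free from there up. Stays where it is left; turning takes 0.15 N m when free, about 0.22 when tight.
- knob_grip (a point): grip point on the knob's vertical axis, above the carriage's centre, 120 mm above the table. Red bar grip 52 mm long (this point's x; white line on the +x half), 16 mm wide (y), from 98 to 132 mm above the table, on a black disc of 48 mm diameter (top at 98 mm). z up. At angle 0 the bar lies across the rail (x of base). It turns with the knob.
- filter_magenta: magenta glass filter: upright slab of solid magenta glass 42 mm wide (y), 12 thick (x), in a foot of the same colour 50 (x) x 44 (y) x 14 mm; loose, about 0.2 kg, on the base plate, its top 90 mm above the table. Origin: centre of the foot's underside; x away from the carriage, y along the rail, z up. The order of the three colours along the rail varies.
- filter_amber: amber glass filter: upright slab of solid amber glass 42 mm wide (y), 12 thick (x), in a foot of the same colour 50 (x) x 44 (y) x 14 mm; loose, about 0.2 kg, on the base plate, its top 90 mm above the table. Origin: centre of the foot's underside; x away from the carriage, y along the rail, z up. The order of the three colours along the rail varies.
- filter_teal: teal glass filter: upright slab of solid teal glass 42 mm wide (y), 12 thick (x), in a foot of the same colour 50 (x) x 44 (y) x 14 mm; loose, about 0.2 kg, on the base plate, its top 90 mm above the table. Origin: centre of the foot's underside; x away from the carriage, y along the rail, z up. The order of the three colours along the rail varies.
- beaker: clear glass beaker, 72 mm diameter, 90 mm high, loose, beyond the +y end of the rail; leave alone. Origin: centre of its underside.
- vial_rack: black vial rack 100 x 60 mm with six white-capped vials, 81 mm high in all, loose, beyond the -y end of the rail; leave alone. Origin: centre of its underside.
There are look-alikes about, which are no part of the job. What is shaped like the filter_teal but red is not meant.

How it is judged:
On the way, in this order (a step that is already met when the one before it is completed fails the run):
1. the clamp knob is undone (turned past 0.75 rad) (value of joint clamp_knob above 0.75 rad), for 0.1 s.
2. with the clamp undone, the lens is in line with the magenta filter within 10 mm (y of lens in the frame of filter_magenta between -0.01 and 0.01 m and value of joint clamp_knob above 0.6 rad), for 0.1 s.
At the end, for the whole second after the job is handed in: The lens is in line with the middle of the magenta filter within 7 mm along the rail, the clamp knob is tight (below 0.3 rad), the carriage is at rest, the filters stand within 15 mm and the beaker and vial rack within 20 mm of where they started, all upright (y of lens in the frame of filter_magenta between -0.007 and 0.007 m and value of joint clamp_knob below 0.3 rad and velocity of joint carriage between -0.005 and 0.005 m/s and not (distance of filter_magenta from where it was at the start of the episode above 0.015 m or angle between filter_magenta's own z axis and vertical above 0.3 rad) and not (distance of filter_amber from where it was at the start of the episode above 0.015 m or angle between filter_amber's own z axis and vertical above 0.3 rad) and not (distance of filter_teal from where it was at the start of the episode above 0.015 m or angle between filter_teal's own z axis and vertical above 0.3 rad) and not (distance of beaker from where it was at the start of the episode above 0.02 m or angle between beaker's own z axis and vertical above 0.3 rad) and not (distance of vial_rack from where it was at the start of the episode above 0.02 m or angle between vial_rack's own z axis and vertical above 0.3 rad)); the robot touches nothing.
It fails at once if a filter is pushed more than 15 mm or tipped ((distance of filter_magenta from where it was at the start of the episode above 0.015 m or angle between filter_magenta's own z axis and vertical above 0.3 rad) or (distance of filter_amber from where it was at the start of the episode above 0.015 m or angle between filter_amber's own z axis and vertical above 0.3 rad) or (distance of filter_teal from where it was at the start of the episode above 0.015 m or angle between filter_teal's own z axis and vertical above 0.3 rad)).
It fails at once if the beaker or the vial rack is pushed more than 20 mm or tipped ((distance of beaker from where it was at the start of the episode above 0.02 m or angle between beaker's own z axis and vertical above 0.3 rad) or (distance of vial_rack from where it was at the start of the episode above 0.02 m or angle between vial_rack's own z axis and vertical above 0.3 rad)).
It also fails if it takes over 48 s, if anything falls off the work surface, if the arm or the gripper's body presses on something with over 40 N, if the wrist force passes 120 N, or if a joint passes its speed limit or range.

## Working session

There is one attempt and no reset: what is moved stays moved. The work goes in short steps, Python scripts to look and compute and a tool call to move; the robot and the scene stay as the last step left them, time stands still between calls to the robot, and variables do not carry over. Pictures are saved under pics/ and viewed, about 8 in all and at most 12, crops included, and the job is handed in when it is done.

Besides the shell and the picture viewer there is one more tool, called after "Emit:" in YAML: its name, and indented under it one key for each argument. carry_out: Moves the arm, as the interface text tells. Its arguments: {"type":"object","properties":{"moves":{"type":"array"},"newtons":{"type":"number"}},"required":["moves"]}

```bash
mkdir -p pics; cat > h.py <<'E'
import numpy as np, cv2
from scipy.spatial.transform import Rotation as R
from station import bot
def rot(q): return R.from_quat([q[1],q[2],q[3],q[0]])
def cam(n):
    i=bot.camera_info(n); f=240/np.tan(np.radians(i["vertical_fov"])/2)
    a=np.array(i["attitude"],float); M=a if a.shape==(3,3) else rot(a).as_matrix()
    return i,f,M,np.array(i["position"])
def ray(c,uv):
    i,f,M,p=c
    d=(np.array(uv,float)-[i["cx"],i["cy"]])/f; s=d.copy()
    for _ in range(20): s=d/(1+i["k1"]*(s@s))
    return M@np.array([s[0],-s[1],-1])
def at_z(c,uv,z):
    r=ray(c,uv); p=c[3]; return p+r*(z-p[2])/r[2]
def proj(c,P):
    i,f,M,p=c
    v=M.T@(np.array(P)-p); s=np.array([v[0],-v[1]])/-v[2]; s=s*(1+i["k1"]*(s@s))
    return s*f+[i["cx"],i["cy"]]
def save(n,name):
    im=bot.read_camera(n); cv2.imwrite(f"pics/{name}.png",im[:,:,::-1]); return im
E
python3 - <<'E'
from h import *
print(bot.get_obs())
for n in("top","side"):
    print(bot.camera_info(n)); save(n,n+"0"); c=cam(n)
    for l,z in(("knob_grip",.12),("filter_magenta",.06),("filter_amber",.06),("filter_teal",.06),("lens",.062),("base",.03)):
        for d in bot.silhouettes(l,n)[:3]: print(n,l,round(d["score"],2),np.round(d["location"]),d["region"].sum(),at_z(c,d["location"],z).round(3))
E
```

```text
{'t': 0.0, 'q': array([-1.28211308,  0.47778737,  0.02234462,  1.55646458, -0.01150784,
        1.1092748 , -0.08307796]), 'joint_vel': array([-2.07950449e-03, -7.68523152e-04,  2.06029912e-03,  4.38984032e-04,
        2.21702062e-04, -8.85596864e-04,  2.53027708e-05]), 'joint_torque': array([-6.01604224e-04, -5.96457911e+01,  1.60777163e+00, -2.81202418e+01,
        1.24399335e-02,  9.17419209e-03, -1.58354209e-05]), 'eef_pos': array([0.26063448, 0.62198451, 0.21702881]), 'tool_rot': array([-1.14200250e-04,  1.97075193e-01,  9.80387960e-01, -8.95703102e-04]), 'contact_force': array([-0.00636066,  0.5274011 , -0.43592608]), 'torque': array([ 0.01798533, -0.00864219,  0.02070371]), 'gripper_width': 0.9978149425605032}
{'vertical_fov': 52.864952366703065, 'cx': 313.91403515290887, 'cy': 234.96412497228843, 'k1': 0.01630000518850757, 'position': array([ 0.44428116, -0.01057299,  1.16746607]), 'attitude': array([-0.69569391, -0.06434494,  0.05666116,  0.7132035 ])}
top knob_grip 0.92 [333. 282.] 386 [ 0.521 -0.04   0.12 ]
top filter_magenta 0.89 [255. 258.] 404 [0.586 0.137 0.06 ]
top fi
[... 457 characters left out ...]
ray([ 0.37644446, -0.95653976,  1.31974973]), 'attitude': array([ 0.9372456 ,  0.32844623, -0.04315   , -0.1087742 ])}
side knob_grip 0.91 [289. 253.] 352 [ 0.513 -0.059  0.12 ]
side filter_magenta 0.85 [302. 214.] 357 [0.581 0.11  0.06 ]
side filter_magenta 0.26 [355. 409.] 1541 [ 0.578 -0.466  0.06 ]
side filter_amber 0.56 [313. 233.] 371 [0.597 0.039 0.06 ]
side filter_amber 0.23 [290. 198.] 317 [0.562 0.176 0.06 ]
side filter_teal 0.88 [352. 182.] 413 [0.749 0.2   0.06 ]
side filter_teal 0.8 [340. 204.] 387 [0.694 0.122 0.06 ]
side filter_teal 0.72 [314. 173.] 379 [0.651 0.259 0.06 ]
side lens 0.85 [291. 262.] 1291 [ 0.52  -0.045  0.062]
side base 0.9 [289. 255.] 9779 [0.523 0.004 0.03 ]
```

```bash
python3 - <<'E'
import cv2
for n,(x0,y0) in (("top",(170,150)),("side",(190,130))):
    im=cv2.imread(f"pics/{n}0.png"); cv2.imwrite(f"pics/{n}0c.png",cv2.resize(im[y0:y0+225,x0:x0+260],None,fx=3,fy=2.6 if 0 else 3,interpolation=2)[:600])
E
```

```text
(no output)
```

View pics/top0c.png

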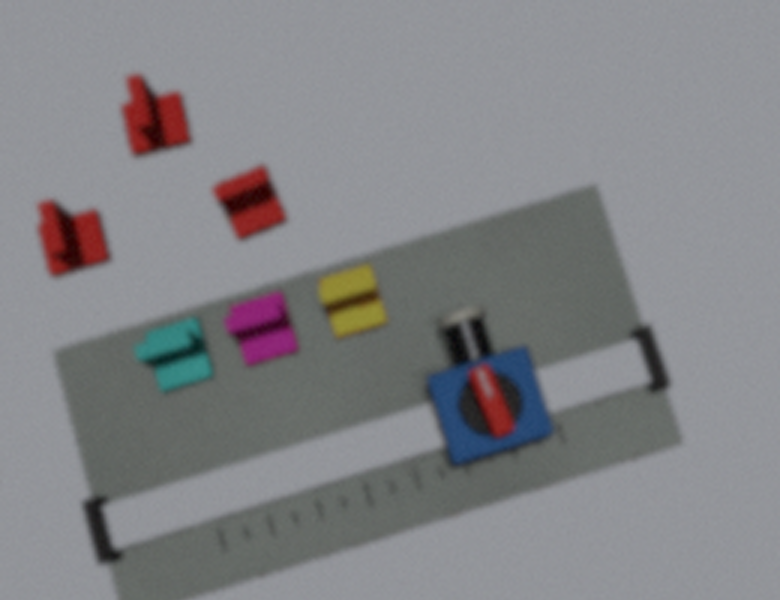

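View pics/side0c.png

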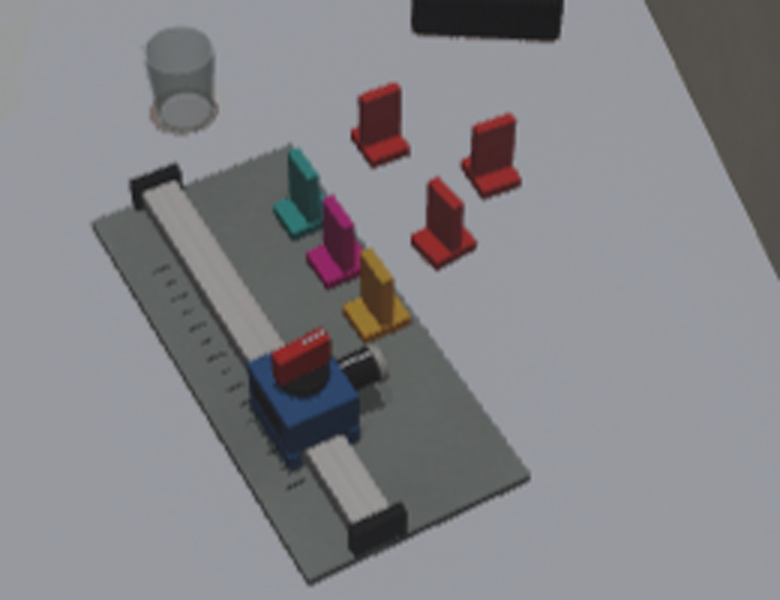

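```bash
python3 - <<'E'
from h import *
from scipy.optimize import least_squares
B=np.array([[150,230],[150,-230],[-70,-230],[-70,230]])/1000
obs={"top":((170,150),{0:(55,352),1:(596,186),2:(681,440)}),"side":((190,130),{3:(93,224),0:(291,146),1:(528,478),2:(311,582)})}
def fit(ns):
    def res(p):
        o=[]
        for n in ns:
            c=C[n];off,d=obs[n]
            for k,uv in d.items():
                b=B[k];x=p[0]+np.cos(p[2])*b[0]-np.sin(p[2])*b[1];y=p[1]+np.sin(p[2])*b[0]+np.cos(p[2])*b[1]
                o+=list(proj(c,[x,y,.012])-(np.array(uv)/3+off))
        return np.array(o)
    s=least_squares(res,[.52,.04,0]); return s.x,s.fun
C={n:cam(n) for n in obs}
for ns in(["top"],["side"],["top","side"]):
    p,f=fit(ns); print(ns,p.round(4),f.round(1))
p,_=fit(["top"])
def inb(P,p):
    d=P[:2]-p[:2];c,s=np.cos(p[2]),np.sin(p[2]); return np.array([c*d[0]+s*d[1],-s*d[0]+c*d[1]]).round(4)
for n in obs:
    p,_=fit([n]);off=obs[n][0]
    pts={"top":[("knobtop",(492,401),.132),("lens",(464,314),.081),("magfootL",(248,364),.026),("magfootR",(298,351),.026)],
     "side":[("knobtop",(301,349),.132),("magfootF",(307,260),.026),("magfootN",(328,282),.026),("magtopL",(323,203),.09),("magtopR",(352,238),.09)]}[n]
    for l,uv,z in pts:
        P=at_z(C[n],np.array(uv)/3+off,z); print(n,l,P.round(4),inb(P,p))
c=C["top"]
E
```

```text
['top'] [0.4927 0.0441 0.2791] [-1.2 -0.1  0.  -0.9  1.2  0.9]
['side'] [0.4959 0.0406 0.2762] [-1.  -0.5  0.3 -0.6  1.5 -0.2 -0.9  0.7]
['top', 'side'] [0.4944 0.0427 0.2778] [-0.5 -1.   0.7 -1.6  1.7  0.3 -1.7 -0.9 -0.5 -1.   0.8 -0.9 -1.5  0.1]
top knobtop [ 0.5168 -0.0418  0.132 ] [-0.0004 -0.0893]
top lens [ 0.5865 -0.0243  0.081 ] [ 0.0713 -0.0916]
top magfootL [0.5582 0.1468 0.026 ] [0.0913 0.0807]
top magfootR [0.5675 0.1072 0.026 ] [0.0893 0.04  ]
side knobtop [ 0.5199 -0.0475  0.132 ] [-0.0009 -0.0913]
side magfootF [0.5594 0.1368 0.026 ] [0.0874 0.0753]
side magfootN [0.5732 0.1058 0.026 ] [0.0921 0.0417]
side magtopL [0.5787 0.1473 0.09  ] [0.1088 0.0801]
side magtopR [0.5955 0.0993 0.09  ] [0.1119 0.0294]
```

```bash
cat >> h.py <<'E'
def plan(pos,yaw_deg,ref=None):
    "turn (deg), shift (cm) in tool axes to tool pointing down with tool-y heading yaw_deg"
    o=bot.get_obs(); r=rot(o["tool_rot"]); p=o["eef_pos"]
    y=np.radians(yaw_deg); ty=np.array([np.cos(y),np.sin(y),0]); tz=np.array([0,0,-1.]); T=R.from_matrix(np.c_[np.cross(ty,tz),ty,tz])
    print("t",round(o["t"],2),"pos",p.round(4),"yaw",round(np.degrees(np.arctan2(*r.as_matrix()[1::-1,1])),1),"q7",o["q"][6].round(2),"F",o["contact_force"].round(1),"M",o["torque"].round(2),"w",round(o["gripper_width"]*85.4,1))
    print("turn",(r.inv()*T).as_rotvec(degrees=True).round(2),"shift",(r.inv().apply(np.array(pos)-p)*100).round(2))
E
python3 - <<'E'
from h import *
plan([.505,-.045,.22],-74.1)
E
```

```text
t 0.7 pos [0.2609 0.6226 0.2181] yaw 67.3 q7 -0.08 F [ 0.2 -0.5 -0.4] M [ 0.02  0.04 -0.02] w 85.6
turn [ 0.0000e+00 -1.0000e-02  1.4137e+02] shift [-48.32 -52.14  -0.2 ]
```

Emit:
carry_out:
  moves:
    - [[0,0,10],[-4,-4.3,0],8.5]
    - [[0,0,20],[-8,-8.6,0],8.5]
    - [[0,0,30],[-12,-12.9,0],8.5]
    - [[0,0,40],[-16,-17.2,0],8.5]
    - [[0,0,50],[-20,-21.5,0],8.5]

```text
t: 1.32
eef_pos: [0.3628, 0.3452, 0.2183]
tool_rot: [-0.0, 0.595, 0.804, 0.0]
contact_force: [0.5, -0.2, -0.4]
gripper_width: 0.999
```

```bash
python3 - <<'E'
from h import *
plan([.505,-.045,.22],-74.1)
E
```

```text
t 1.32 pos [0.3628 0.3452 0.2183] yaw 16.9 q7 -0.53 F [ 0.5 -0.2 -0.4] M [-0.   -0.06 -0.01] w 85.3
turn [ 0.000e+00 -6.000e-02  9.103e+01] shift [-41.47   2.23  -0.19]
```

Emit:
carry_out:
  moves:
    - [[0,0,10],[-4.6,0.25,0],8.5]
    - [[0,0,20],[-9.2,0.5,0],8.5]
    - [[0,0,30],[-13.8,0.75,0],8.5]
    - [[0,0,40],[-18.4,1,0],8.5]
    - [[0,0,50],[-23,1.2,0],8.5]

```text
t: 1.95
eef_pos: [0.4424, 0.1296, 0.2184]
tool_rot: [-0.0, 0.879, 0.477, 0.001]
contact_force: [0.1, 0.6, 0.2]
gripper_width: 0.997
```

```bash
python3 - <<'E'
from h import *
plan([.505,-.045,.22],-74.1)
E
```

```text
t 1.95 pos [0.4424 0.1296 0.2184] yaw -33.1 q7 -0.91 F [0.1 0.6 0.2] M [ 0.02  0.03 -0.01] w 85.2
turn [-1.000e-02 -6.000e-02  4.105e+01] shift [-11.22  14.77  -0.17]
```

Emit:
carry_out:
  moves:
    - [[0,0,10],[-2.8,3.7,0],8.5]
    - [[0,0,20],[-5.6,7.4,0],8.5]
    - [[0,0,30],[-8.4,11,0],8.5]
    - [[0,0,41],[-11.2,14.8,0],8.5]
    - [[0,0,41],[-11.2,14.8,0],8.5]

```text
t: 2.58
eef_pos: [0.5066, -0.0472, 0.2185]
tool_rot: [0.001, 0.99, 0.138, 0.001]
contact_force: [-0.4, 0.6, -0.6]
gripper_width: 0.995
```

```bash
python3 - <<'E'
from h import *
save("wrist","w1"); c=cam("wrist"); i=c[0]; print(i)
plan([.505,-.045,.22],-74.1)
for l,z in(("knob_grip",.132),("filter_magenta",.06)):
    for d in bot.silhouettes(l,"wrist")[:2]:
        uv=np.argwhere(d["region"])[:,::-1].astype(np.float32); print(l,d["score"],d["location"],at_z(c,d["location"],z).round(4),cv2.minAreaRect(uv))
E
```

```text
{'vertical_fov': 60.25968419457811, 'cx': 315.9290749005807, 'cy': 235.54735947747344, 'k1': 0.030254691679509976, 'position': array([ 0.58341746, -0.02218615,  0.37276685]), 'attitude': array([ 0.78874282, -0.12784781,  0.09564294, -0.59362626])}
t 2.62 pos [ 0.5061 -0.0448  0.2181] yaw -73.9 q7 -1.12 F [0.  0.9 0.6] M [-0.01  0.   -0.02] w 85.0
turn [ 0.03 -0.01  0.2 ] shift [-0.11 -0.01 -0.19]
knob_grip 0.82 [307.1, 202.5] [ 0.5252 -0.0337  0.132 ] ((304.8000183105469, 206.39999389648438), (68.87090301513672, 84.07616424560547), 26.56505012512207)
filter_magenta 0.69 [98.1, 22.9] [0.5878 0.1309 0.06  ] ((83.5, 33.0), (66.0, 129.0), 90.0)
```

View pics/w1.png

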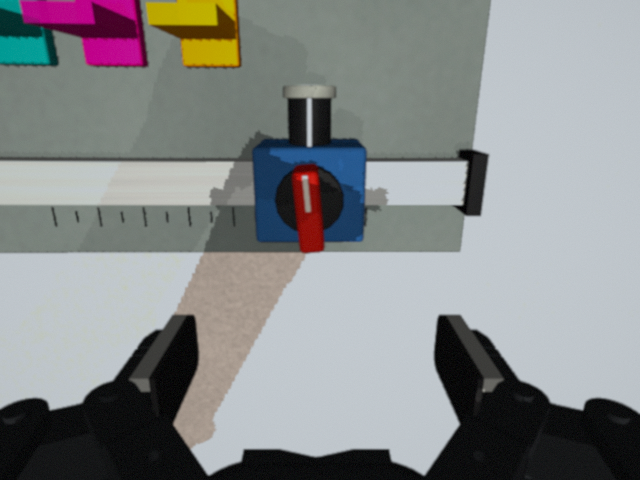

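```bash
python3 - <<'E'
from h import *
c=cam("wrist"); th=.2778; b0=np.array([.4944,.0427])
for l,uv,z in(("knobmid",(308,212),.132),("line+x",(304,175),.132),("carrNear L",(254,241),.085),("carrNear R",(363,240),.085),("carrFarL",(256,144),.085),("carrFarR",(365,142),.085),("lens",(309.5,92),.081),("magfootL",(86,65),.026),("magfootR",(145,65),.026),("ambR",(239,65),.026),("ambL",(183,65),.026)):
    P=at_z(c,uv,z); d=P[:2]-b0; print(l,P.round(4),"base",round(d@[np.cos(th),np.sin(th)],4),round(d@[-np.sin(th),np.cos(th)],4))
E
```

```text
knobmid [ 0.5192 -0.0332  0.132 ] base 0.003 -0.0798
line+x [ 0.54   -0.0248  0.132 ] base 0.0254 -0.0774
carrNear L [ 0.4743 -0.0039  0.085 ] base -0.0321 -0.0393
carrNear R [ 0.4977 -0.0805  0.085 ] base -0.0306 -0.1194
carrFarL [0.5428 0.0113 0.085 ] base 0.0379 -0.0434
carrFarR [ 0.565  -0.0595  0.085 ] base 0.0398 -0.1176
lens [ 0.5851 -0.0143  0.081 ] base 0.0716 -0.0797
magfootL [0.555  0.1562 0.026 ] base 0.0894 0.0925
magfootR [0.568  0.1133 0.026 ] base 0.0902 0.0477
ambR [0.5888 0.0443 0.026 ] base 0.0912 -0.0244
ambL [0.5765 0.0855 0.026 ] base 0.0907 0.0187
```

```bash
python3 - <<'E'
from h import *
c=cam("wrist"); im=save("wrist","w2"); c2=cam("wrist"); print(c[3],c2[3],bot.get_obs()["eef_pos"])
import cv2
a=cv2.imread("pics/w1.png",0);b=cv2.imread("pics/w2.png",0)
print(cv2.phaseCorrelate(a[:260].astype(np.float32),b[:260].astype(np.float32)))
for n in("wrist","top","side"):
    if n!="wrist": bot.read_camera(n)
    cc=cam(n)
    for d in bot.silhouettes("knob_grip",n)[:1]: print(n,d["location"],at_z(cc,d["location"],.12).round(4))
cc=cam("side");cv2.imwrite("pics/s2.png",cv2.resize(bot.read_camera("side")[150:350,200:460,::-1],None,fx=3,fy=3,interpolation=2))
E
```

```text
[ 0.58299797 -0.0195248   0.37247184] [ 0.58294458 -0.0190813   0.37247541] [ 0.5056131  -0.04192345  0.21786594]
((8.48461679233668, 0.2782466990464627), 0.5182574537286052)
wrist [317.6, 206.1] [ 0.5214 -0.0382  0.12  ]
side [291.4, 252.9] [ 0.5198 -0.0593  0.12  ]
```

View pics/s2.png

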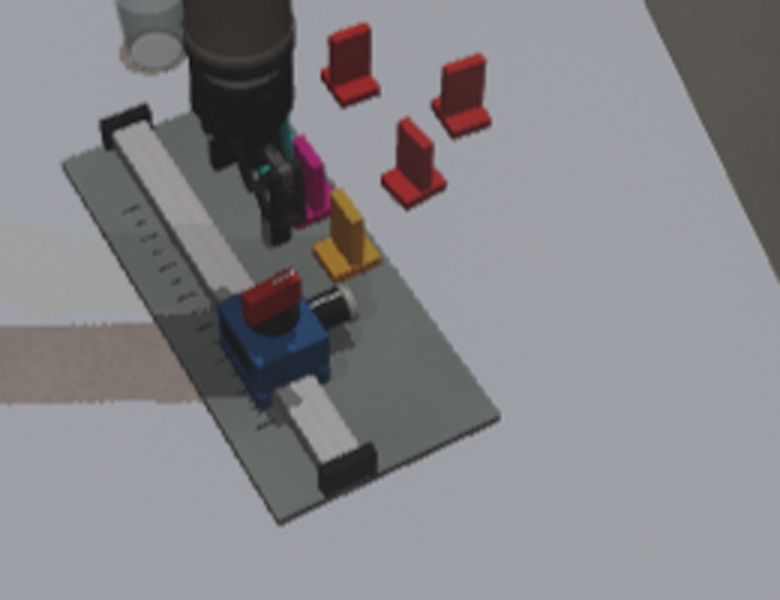

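```bash
python3 - <<'E'
from h import *
plan([.5185,-.039,.16],-74.1)
E
```

```text
t 3.08 pos [ 0.5058 -0.0427  0.218 ] yaw -73.7 q7 -1.12 F [-0.2  0.5 -0.6] M [-0.03 -0.01 -0.04] w 84.9
turn [-0.02 -0.01  0.44] shift [1.32 0.01 5.8 ]
```

Emit:
carry_out:
  moves:
    - [[0,0,0.3],[0.7,0,3],8.5]
    - [[0,0,0.4],[1.3,0,5.8],8.5]
    - [[0,0,0.4],[1.3,0,5.8],8.5]
    - [[0,0,0.4],[1.3,0,5.8],8.5]
    - [[0,0,0.4],[1.3,0,5.8],8.5]

```text
t: 3.7
eef_pos: [0.519, -0.0398, 0.1612]
tool_rot: [-0.0, 0.99, 0.138, 0.001]
contact_force: [0.4, -0.1, 0.2]
gripper_width: 0.998
```

```bash
python3 - <<'E'
from h import *
plan([.5185,-.039,.12],-74.1)
save("wrist","w3"); c=cam("wrist")
for d in bot.silhouettes("knob_grip","wrist")[:1]:
    uv=np.argwhere(d["region"])[:,::-1].astype(np.float32); print(d["location"],at_z(c,d["location"],.125).round(4),cv2.minAreaRect(uv))
plan([.5185,-.039,.12],-74.1)
E
```

```text
t 3.7 pos [ 0.519  -0.0398  0.1612] yaw -74.1 q7 -1.04 F [ 0.4 -0.1  0.2] M [-0.03 -0.08 -0.04] w 85.2
turn [ 0.   -0.11 -0.04] shift [-0.03 -0.09  4.12]
[312.3, 252.7] [ 0.5265 -0.0356  0.125 ] ((320.5929260253906, 258.893798828125), (111.2060546875, 82.31273651123047), 62.987335205078125)
t 3.8 pos [ 0.5188 -0.0397  0.1609] yaw -74.1 q7 -1.04 F [ 0.1 -0.   0.3] M [-0.02 -0.01 -0.03] w 85.2
turn [-0.01 -0.1  -0.04] shift [-0.02 -0.07  4.09]
```

View pics/w3.png

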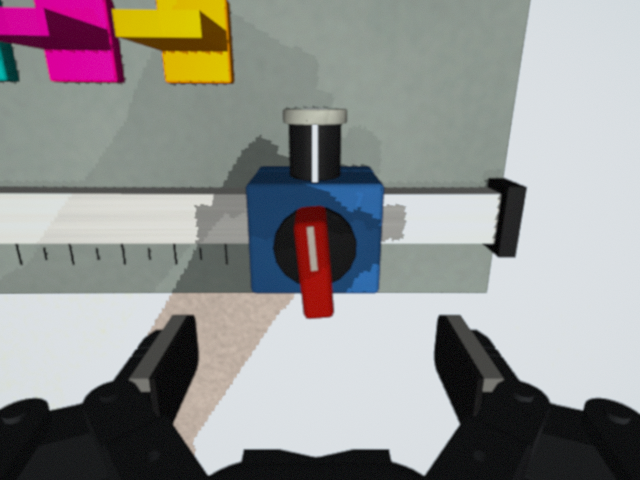

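```bash
python3 - <<'E'
from h import *
c=cam("wrist"); th=.2778; b0=np.array([.4944,.0427])
for uv,z in(((314,270),.132),((309,227),.132),((318,315),.132),((315,112),.081),((46,82),.026),((123,82),.026)):
    P=at_z(c,uv,z); d=P[:2]-b0; print(P.round(4),"base",round(d@[np.cos(th),np.sin(th)],4),round(d@[-np.sin(th),np.cos(th)],4))
E
```

```text
[ 0.5206 -0.0381  0.132 ] base 0.0031 -0.0849
[ 0.5408 -0.03    0.132 ] base 0.0247 -0.0826
[ 0.4978 -0.0466  0.132 ] base -0.0212 -0.0868
[ 0.5893 -0.0191  0.081 ] base 0.0743 -0.0854
[0.557  0.1529 0.026 ] base 0.0905 0.0888
[0.571  0.1058 0.026 ] base 0.091 0.0396
```

Emit:
carry_out:
  moves:
    - [[0,0,-5],[0,-0.1,2],5]
    - [[0,0,-5],[0,-0.1,4],4]
    - [[0,0,-5],[0,-0.1,4.1],4]
    - [[0,0,-5],[0,-0.1,4.1],0]
    - [[0,0,-5],[0,-0.1,4.1],0]
  newtons: 50

```text
t: 4.42
eef_pos: [0.5187, -0.0388, 0.1199]
tool_rot: [0.0, 0.983, 0.181, 0.001]
contact_force: [0.2, -0.2, -0.1]
gripper_width: 0.049
```

Emit:
carry_out:
  moves:
    - [[0,0,0],[0,0,0],0]
    - [[0,0,0],[0,0,0],0]
    - [[0,0,0],[0,0,0],0]
    - [[0,0,0],[0,0,0],0]

```text
t: 4.92
eef_pos: [0.5181, -0.0387, 0.119]
tool_rot: [-0.0, 0.983, 0.181, -0.0]
contact_force: [-0.4, 0.6, -0.4]
gripper_width: 0.002
```

```bash
python3 - <<'E'
from h import *
plan([.5185,-.039,.12],-74.1)
save("wrist","w4")
E
```

```text
t 4.92 pos [ 0.5181 -0.0387  0.119 ] yaw -69.1 q7 -0.92 F [-0.4  0.6 -0.4] M [-0.02 -0.03  0.02] w 0.2
turn [-0.    0.    4.96] shift [ 0.03  0.04 -0.1 ]
```

View pics/w4.png

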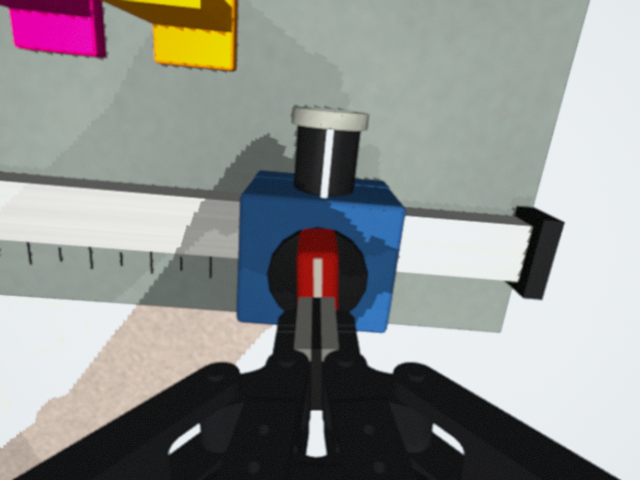

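```bash
python3 - <<'E'
from h import *
c=cam("wrist"); o=bot.get_obs(); r=rot(o["tool_rot"]); p=o["eef_pos"]
for l,v in(("tcp",[0,0,0]),("tip",[0,0,.017]),("tip+x",[.011,0,.017]),("tip-x",[-.011,0,.017]),("back",[0,0,-.03])): print(l,proj(c,p+r.apply(v)).round(0))
k=np.array([.5195,-.0385])
for th in(.2778,): 
  for x in(-.026,0,.026):
    for z in(.132,.098): print("bar",x,z,proj(c,[k[0]+x*np.cos(th+.087),k[1]+x*np.sin(th+.087),z]).round(0))
for uv in((317,258),(317,298)): print([at_z(c,uv,z).round(4) for z in(.132,)])
for n in("top","side"):
    im=bot.read_camera(n); cc=cam(n); print(n,"tcp at",proj(cc,p).round(1))
    u,v=proj(cc,p).astype(int); cv2.imwrite(f"pics/{n}5.png",cv2.resize(im[v-50:v+50,u-65:u+65,::-1],None,fx=5,fy=5,interpolation=2))
a=cv2.imread("pics/side5.png");cv2.imwrite("pics/s5.png",a)
E
```

```text
tcp [316. 302.]
tip [316. 285.]
tip+x [316. 262.]
tip-x [316. 306.]
back [316. 343.]
bar -0.026 0.132 [317. 372.]
bar -0.026 0.098 [317. 328.]
bar 0 0.132 [317. 315.]
bar 0 0.098 [317. 278.]
bar 0.026 0.132 [317. 251.]
bar 0.026 0.098 [317. 225.]
[array([ 0.5414, -0.0301,  0.132 ])]
[array([ 0.5262, -0.0359,  0.132 ])]
top tcp at [332.4 283.6]
side tcp at [289.1 246.9]
```

View pics/s5.png

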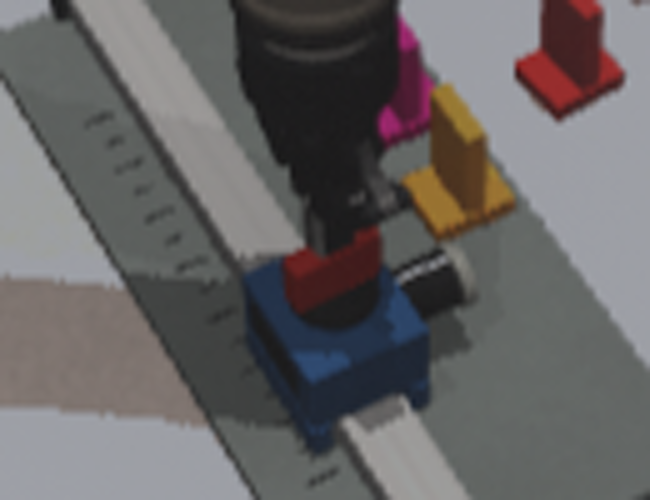

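```bash
python3 - <<'E'
from h import *
c=cam("wrist"); i,f,M,p=c
obj=np.array([[35,40,85],[35,-40,85],[-35,-40,85],[-35,40,85]],float)/1000
K=np.array([[f,0,i["cx"]],[0,f,i["cy"]],[0,0,1]]); D=np.array([i["k1"],0,0,0.])
for n,px in(("w3",[(248,187),(383,184),(379,292),(250,291)]),("w4",[(247,193),(404,210),(386,331),(238,321)])):
    px=np.array(px,float)
    ok,rv,tv=cv2.solvePnP(obj,px,K,D); Rm=cv2.Rodrigues(rv)[0]; print(n,"cam in base-carriage frame",(-Rm.T@tv).ravel().round(4), "fwd",Rm[2].round(3), (cv2.projectPoints(obj,rv,tv,K,D)[0][:,0]-px).round(1).tolist())
    for P in([0,0,.132],[.026,0,.132],[-.026,0,.132],[0,0,.098]): print(cv2.projectPoints(np.array([P]),rv,tv,K,D)[0].ravel().round(0))
print("info cam",p,"fwd",-M[:,2]); o=bot.get_obs(); print(o["eef_pos"])
print("cam rel TCP in tool",rot(o["tool_rot"]).inv().apply(p-o["eef_pos"]))
E
```

```text
w3 cam in base-carriage frame [0.0882 0.0017 0.3232] fwd [-0.335 -0.009 -0.942] [[-1.3, -2.0], [0.4, 0.8], [-1.7, -0.1], [2.7, 1.4]]
[316. 273.]
[316. 224.]
[316. 318.]
[315. 249.]
w4 cam in base-carriage frame [0.0733 0.0186 0.2896] fwd [-0.266 -0.07  -0.961] [[-0.1, 0.5], [0.8, -1.4], [-1.7, 0.9], [0.9, 0.1]]
[325. 305.]
[332. 246.]
[319. 360.]
[321. 275.]
info cam [ 0.59334695 -0.00986244  0.27360084] fwd [-0.29468824 -0.11247153 -0.94895152]
[ 0.51805312 -0.03875245  0.11895047]
cam rel TCP in tool [ 0.0806265  -0.00018083 -0.15466048]
```

View pics/top5.png

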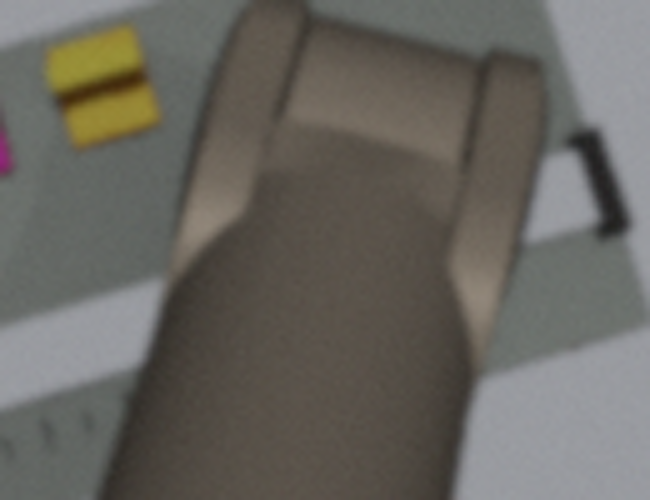

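Emit:
carry_out:
  moves:
    - [[0,0,0],[0,0,0],5]
    - [[0,0,0],[0.3,0,0],5]
    - [[0,0,0],[0.5,0,0],5]
    - [[0,0,0],[0.5,0,0.7],5]
    - [[0,0,0],[0.5,0,1.2],5]

```text
t: 5.7
eef_pos: [0.5224, -0.0369, 0.1063]
tool_rot: [-0.0, 0.983, 0.181, -0.0]
contact_force: [0.0, -0.1, 0.5]
gripper_width: 0.584
```

```bash
python3 - <<'E'
from h import *
plan([.5185,-.039,.12],-69.1)
save("wrist","w6")
E
```

```text
t 5.7 pos [ 0.5224 -0.0369  0.1063] yaw -69.1 q7 -0.9 F [ 0.  -0.1  0.5] M [0.   0.02 0.03] w 49.9
turn [-0.01  0.04 -0.03] shift [-0.44  0.06 -1.37]
```

View pics/w6.png

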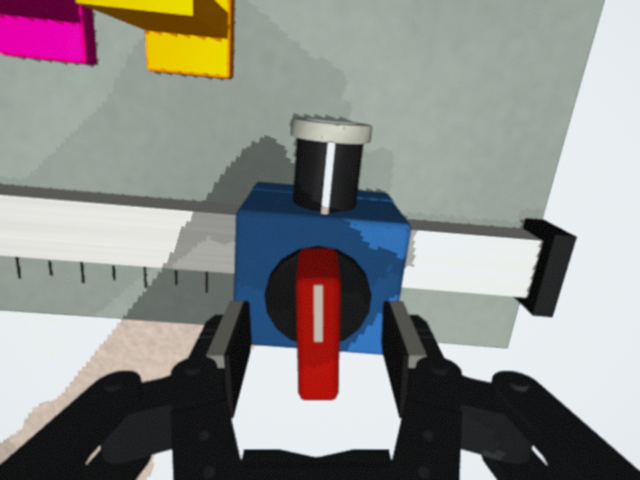

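Emit:
carry_out:
  moves:
    - [[0,0,0],[0.2,0,0.3],3]
    - [[0,0,0],[0.3,0,0.6],3]
    - [[0,0,0],[0.3,0,0.6],0]
    - [[0,0,0],[0.3,0,0.6],0]
    - [[0,0,0],[0.3,0,0.6],0]
  newtons: 40

```text
t: 6.38
eef_pos: [0.5257, -0.0363, 0.101]
tool_rot: [0.0, 0.983, 0.181, 0.0]
contact_force: [1.9, -2.7, -4.2]
gripper_width: 0.174
```

```bash
python3 - <<'E'
from h import *
from scipy.optimize import least_squares
i,f,M,p=cam("wrist"); o=bot.get_obs(); print(o["eef_pos"],o["contact_force"],o["torque"],o["gripper_width"]*85.4)
r=rot(o["tool_rot"]); Mt=r.inv().as_matrix()@M; ct=r.inv().apply(p-o["eef_pos"])
# in tool frame (z down): unknown knob-axis tool x,y, and table depth h below TCP
S={"w3":(.161,5,5,[(248,187),(383,184),(379,292),(250,291)],(314,271),None),
   "w4":(.119,0,5,[(247,193),(404,210),(386,331),(238,321)],None,None),
   "w6":(.1063,0,5,[(236,209),(410,222),(383,353),(234,345)],(318,341),(318,399))}
for n,(z,kb,cy,cor,mid,end) in S.items():
    cyaw=5 if n!="w3" else 0
    def res(v,full=False):
        x,y,h,a=v; out=[]
        # carriage frame -> tool frame: base x ~ tool x, base y ~ -tool y, up ~ -tool z
        A=R.from_euler("z",a).as_matrix()@np.diag([1,-1,-1])
        pts=[(q,w) for q,w in zip([[.035,.04,.085],[.035,-.04,.085],[-.035,-.04,.085],[-.035,.04,.085]],cor)]
        if mid: pts.append(([0,0,.132],mid))
        for q,w in pts:
            P=A@np.array(q)+[x,y,h]; out+=list(proj((i,f,Mt,ct),P)-w)
        return np.array(out)
    s=least_squares(res,[0,0,z,0]); print(n,"knob in tool x,y %.4f %.4f  TCP height %.4f (read %.4f) yaw %.1f"%(*s.x[:3],z,np.degrees(s.x[3])),s.fun.round(1))
E
```

```text
[ 0.52571951 -0.0362974   0.10095459] [ 1.9102533  -2.69258859 -4.21144932] [-0.44278918 -0.42005022  0.06616997] 14.854390512992378
w3 knob in tool x,y -0.0028 -0.0008  TCP height 0.1710 (read 0.1610) yaw -0.0 [-1.2 -2.3 -0.3  0.6 -1.8  0.3  2.6  1.4  0.6  0.1]
w4 knob in tool x,y -0.0032 0.0014  TCP height 0.1305 (read 0.1190) yaw 5.6 [-1.8  1.2  1.6 -0.5 -1.3  0.9  1.5 -1.6]
w6 knob in tool x,y -0.0063 0.0000  TCP height 0.1138 (read 0.1063) yaw 4.9 [-0.2  1.  -1.   2.2  5.   0.9 -1.7 -2.5 -1.5 -1.3]
```

Emit:
carry_out:
  moves:
    - [[0,0,0],[0,0,0],3]
    - [[0,0,0],[-0.7,0,0],3]
    - [[0,0,0],[-0.7,0,0],0]
    - [[0,0,0],[-0.7,0,0],0]
    - [[0,0,0],[-0.7,0,0],0]
  newtons: 50

```text
t: 7.0
eef_pos: [0.5183, -0.0392, 0.1012]
tool_rot: [0.0, 0.984, 0.181, -0.001]
contact_force: [-4.1, -3.1, 6.0]
gripper_width: 0.171
```

```bash
python3 - <<'E'
from h import *
plan([.5185,-.039,.101],-69.1)
E
```

```text
t 7.0 pos [ 0.5183 -0.0392  0.1012] yaw -69.2 q7 -0.9 F [-4.1 -3.1  6. ] M [-0.63  0.95  0.08] w 14.6
turn [-0.01  0.08 -0.08] shift [ 0.03 -0.01  0.02]
```

Emit:
carry_out:
  moves:
    - [[0,0,-8],[0,0,0],0]
    - [[0,0,-16],[0,0,0],0]
    - [[0,0,-24],[0,0,0],0]
    - [[0,0,-24],[0,0,0],0]

```text
t: 7.5
eef_pos: [0.5184, -0.0394, 0.1012]
tool_rot: [0.0, 0.925, 0.381, -0.0]
contact_force: [-3.8, -3.5, 5.3]
gripper_width: 0.172
```

```bash
python3 - <<'E'
from h import *
plan([.5185,-.039,.101],-69.1)
E
```

```text
t 7.5 pos [ 0.5184 -0.0394  0.1012] yaw -45.2 q7 -0.55 F [-3.8 -3.5  5.3] M [-0.9   0.89  0.14] w 14.7
turn [-1.000e-02  6.000e-02  2.387e+01] shift [ 0.04 -0.03  0.02]
```

Emit:
carry_out:
  moves:
    - [[0,0,-10],[0,0,0],0]
    - [[0,0,-20],[0,0,0],0]
    - [[0,0,-30],[0,0,0],0]
    - [[0,0,-38],[0,0,0],0]
    - [[0,0,-38],[0,0,0],0]

```text
t: 8.12
eef_pos: [0.5186, -0.0387, 0.1011]
tool_rot: [-0.0, 0.751, 0.66, -0.0]
contact_force: [-4.4, -2.1, 5.5]
gripper_width: 0.175
```

```bash
python3 - <<'E'
from h import *
d=.1*np.array([-np.sin(.2778),np.cos(.2778)])
p=bot.get_obs()["eef_pos"]
plan([p[0]+d[0],p[1]+d[1],p[2]],-7)
save("wrist","w7")
E
```

```text
t 8.12 pos [ 0.5186 -0.0387  0.1011] yaw -7.3 q7 0.01 F [-4.4 -2.1  5.5] M [-0.57  0.89  0.14] w 15.0
turn [-0.05 -0.01 -0.33] shift [ 9.19 -3.95  0.  ]
```

View pics/w7.png

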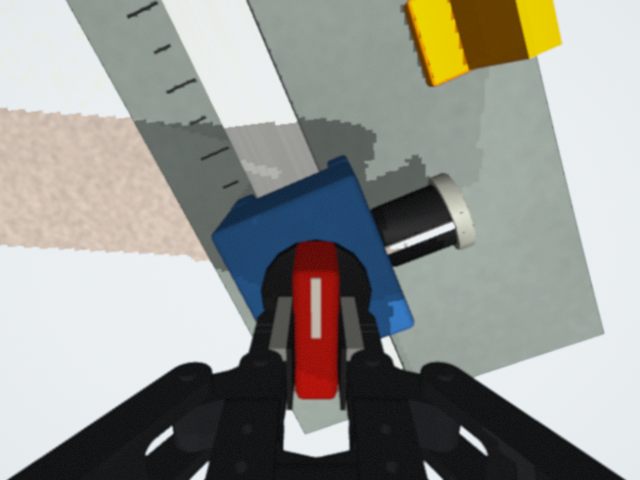

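Emit:
carry_out:
  moves:
    - [[0,0,0],[0.9,-0.4,0],0]
    - [[0,0,0],[2.3,-1,0],0]
    - [[0,0,0],[3.7,-1.6,0],0]
    - [[0,0,0],[5.1,-2.2,0],0]
    - [[0,0,0],[6.4,-2.75,0],0]

```text
t: 8.8
eef_pos: [0.4993, 0.0294, 0.1011]
tool_rot: [-0.0, 0.751, 0.66, -0.0]
contact_force: [-2.4, -2.9, 5.5]
gripper_width: 0.174
```

Emit:
carry_out:
  moves:
    - [[0,0,0],[1.4,-0.6,0],0]
    - [[0,0,0],[2.8,-1.2,0],0]
    - [[0,0,0],[4.1,-1.75,0],0]
    - [[0,0,0],[4.6,-2,0],0]
    - [[0,0,0],[4.6,-2,0],0]

```text
t: 9.43
eef_pos: [0.4852, 0.0786, 0.1011]
tool_rot: [-0.001, 0.75, 0.661, 0.0]
contact_force: [-2.6, 1.0, 4.6]
gripper_width: 0.172
```

```bash
python3 - <<'E'
from h import *
p=bot.get_obs()["eef_pos"]; d=p[:2]-[.5186,-.0387]; e=np.array([-np.sin(.2778),np.cos(.2778)])
print("travel",d@e,"across",d@[e[1],-e[0]])
plan(p,-69.1)
save("wrist","w8")
for l in("filter_magenta","lens"):
    for s in bot.silhouettes(l,"wrist")[:1]: print(l,s["score"],s["location"])
E
```

```text
travel 0.12198020590691808 across 8.7018207967082e-05
t 9.43 pos [0.4852 0.0786 0.1011] yaw -7.2 q7 -0.25 F [-2.6  1.   4.6] M [ 0.13  0.63 -0.11] w 14.7
turn [-7.00e-02 -6.00e-02  6.19e+01] shift [0. 0. 0.]
filter_magenta 0.67 [516.0, 120.2]
lens 0.72 [328.2, 247.3]
```

View pics/w8.png

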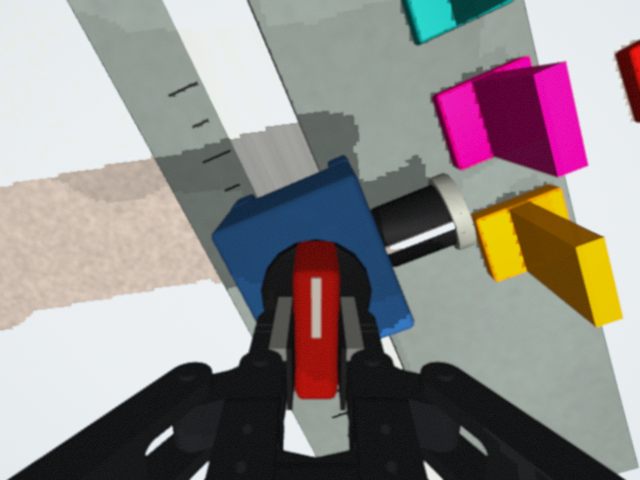

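```bash
python3 - <<'E'
from h import *
c=cam("wrist"); th=.2778; b0=np.array([.4944,.0427]); bx=np.array([np.cos(th),np.sin(th)]); by=np.array([-bx[1],bx[0]])
for dz in(0,-.009):
  print("dz",dz)
  for l,uv,z in(("lineA",(387,252),.081),("lineB",(455,229),.081),("magL",(434,95),.026),("magR",(459,168),.026),("magTopL",(530,68),.09),("magTopR",(559,174),.09),("magTopL2",(567,62),.09),("magTopR2",(588,165),.09),("ambL",(477,215),.026),("ambR",(497,280),.026),("ambTopR",(597,326),.09),("ambTopR2",(621,316),.09),("railR1",(248,0),.036),("railR2",(318,168),.036)):
    d=at_z(c,uv,z+dz)[:2]-b0; print(l,round(d@bx,4),round(d@by,4))
E
```

```text
dz 0
lineA 0.036 0.0376
lineB 0.0673 0.0361
magL 0.0898 0.0876
magR 0.0907 0.0457
magTopL 0.1089 0.0889
magTopR 0.11 0.0458
magTopL2 0.1216 0.0855
magTopR2 0.1211 0.0449
ambL 0.0923 0.0157
ambR 0.0918 -0.0283
ambTopR 0.1099 -0.0287
ambTopR2 0.1204 -0.0276
railR1 0.0202 0.1627
railR2 0.0196 0.078
dz -0.009
lineA 0.0362 0.0339
lineB 0.0691 0.0322
magL 0.092 0.0867
magR 0.093 0.0432
magTopL 0.113 0.0877
magTopR 0.1142 0.0423
magTopL2 0.1264 0.0842
magTopR2 0.1259 0.0413
ambL 0.0946 0.012
ambR 0.0941 -0.0337
ambTopR 0.1141 -0.0362
ambTopR2 0.1252 -0.0351
railR1 0.0197 0.1649
railR2 0.0191 0.0767
```

Emit:
carry_out:
  moves:
    - [[0,0,0],[0.8,-0.35,0],0]
    - [[0,0,0],[1.8,-0.77,0],0]
    - [[0,0,0],[2.67,-1.15,0],0]
    - [[0,0,0],[2.67,-1.15,0],0]
    - [[0,0,0],[2.67,-1.15,0],0]

```text
t: 10.2
eef_pos: [0.4774, 0.1061, 0.1011]
tool_rot: [-0.0, 0.749, 0.662, 0.001]
contact_force: [-0.2, 1.1, 5.4]
gripper_width: 0.174
```

```bash
python3 - <<'E'
from h import *
p=bot.get_obs()["eef_pos"]; d=p[:2]-[.5186,-.0387]; e=np.array([-np.sin(.2778),np.cos(.2778)])
print("travel",d@e,"across",d@[e[1],-e[0]])
plan(p,-73.5)
save("wrist","w9"); im=save("side","s9")
a=cv2.imread("pics/w9.png")[40:340,340:640]; b=im[160:285,255:380,::-1]
cv2.imwrite("pics/c9.png",np.hstack([cv2.resize(a,(400,400),interpolation=2),cv2.resize(b,(400,400),interpolation=2)]))
E
```

```text
travel 0.15057263044649274 across 0.00013221996776481397
t 10.2 pos [0.4774 0.1061 0.1011] yaw -7.1 q7 -0.31 F [-0.2  1.1  5.4] M [ 0.28  0.26 -0.17] w 14.9
turn [-3.000e-02 -7.000e-02  6.644e+01] shift [0. 0. 0.]
```

View pics/c9.png

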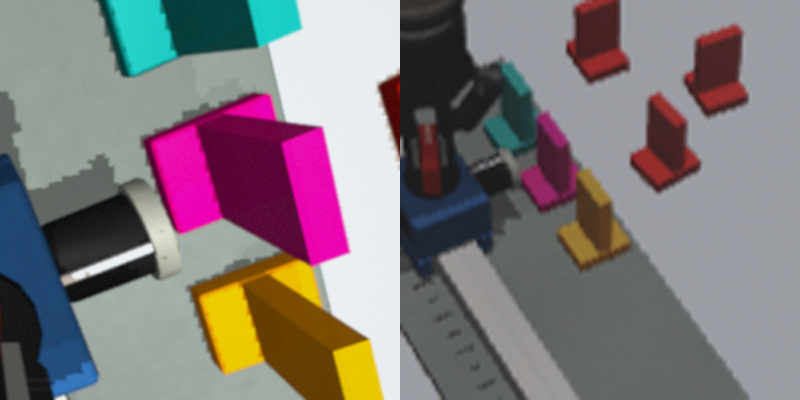

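```bash
python3 - <<'E'
from h import *
c=cam("wrist"); th=.2778; b0=np.array([.4944,.0427]); bx=np.array([np.cos(th),np.sin(th)]); by=np.array([-bx[1],bx[0]])
hsv=cv2.cvtColor(cv2.imread("pics/w9.png"),cv2.COLOR_BGR2HSV); m=((abs(hsv[...,0].astype(int)-150)<12)&(hsv[...,1]>120)).astype(np.uint8)
n,L,st,ce=cv2.connectedComponentsWithStats(m); k=1+st[1:,4].argmax(); hull=cv2.convexHull(cv2.findContours((L==k).astype(np.uint8),0,1)[0][0]); print(cv2.approxPolyDP(hull,4,True)[:,0].tolist())
for dz in(0,-.004,-.009):
  print("dz",dz)
  for l,uv,z in(("lineA",(386.5,252.3),.081),("lineB",(452.5,228),.081),("magL",(450.3,148.8),.026),("magR",(474.3,214),.026),("topL",(340+282*.75,40+141*.75),.09),("topR",(340+312*.75,40+264*.75),.09),("topL2",(340+323*.75,40+127*.75),.09),("topR2",(340+349*.75,40+252*.75),.09)):
    d=at_z(c,uv,z+dz)[:2]-b0; print(l,round(d@bx,4),round(d@by,4))
E
```

```text
[[581, 136], [601, 229], [574, 238], [550, 147]]
dz 0
lineA 0.0358 0.0664
lineB 0.0664 0.0659
magL 0.0894 0.0866
magR 0.0911 0.0459
topL 0.1098 0.087
topR 0.1098 0.0457
topL2 0.1214 0.0863
topR2 0.1209 0.0452
dz -0.004
lineA 0.0359 0.0648
lineB 0.0672 0.0642
magL 0.0904 0.0857
magR 0.0921 0.0442
topL 0.1117 0.0857
topR 0.1116 0.0434
topL2 0.1235 0.085
topR2 0.1231 0.0429
dz -0.009
lineA 0.036 0.0627
lineB 0.0682 0.0621
magL 0.0916 0.0845
magR 0.0934 0.0422
topL 0.114 0.0841
topR 0.114 0.0406
topL2 0.1262 0.0834
topR2 0.1257 0.0401
```

Emit:
carry_out:
  moves:
    - [[0,0,9],[0,0,0],0]
    - [[0,0,18],[0,0,0],0]
    - [[0,0,27],[0,0,0],0]
    - [[0,0,36],[0,0,0],0]
    - [[0,0,45],[0,0,0],0]

```text
t: 10.92
eef_pos: [0.4772, 0.1053, 0.1011]
tool_rot: [-0.0, 0.947, 0.323, -0.0]
contact_force: [-2.0, 2.2, 6.6]
gripper_width: 0.174
```

Emit:
carry_out:
  moves:
    - [[0,0,8],[0,0,0],0]
    - [[0,0,16],[0,0,0],0]
    - [[0,0,22],[0,0,0],0]
    - [[0,0,22],[0,0,0],0]
    - [[0,0,22],[0,0,0],0]

```text
t: 11.55
eef_pos: [0.4771, 0.1056, 0.1012]
tool_rot: [-0.001, 0.99, 0.138, -0.0]
contact_force: [-1.6, 2.4, 8.8]
gripper_width: 0.172
```

```bash
python3 - <<'E'
from h import *
p=bot.get_obs()["eef_pos"]; d=p[:2]-[.5186,-.0387]; e=np.array([-np.sin(.2778),np.cos(.2778)])
print("travel",d@e,"across",d@[e[1],-e[0]])
plan(p,-74.1)
E
```

```text
travel 0.1501139378975025 across -0.000347771987321132
t 11.55 pos [0.4771 0.1056 0.1012] yaw -74.1 q7 -1.31 F [-1.6  2.4  8.8] M [ 0.73  0.63 -0.08] w 14.7
turn [-0.08  0.02 -0.01] shift [0. 0. 0.]
```

Emit:
carry_out:
  moves:
    - [[0,0,0],[0,0,0],4]
    - [[0,0,0],[0,0,0],4]
    - [[0,0,0],[0,0,0],4]
    - [[0,0,0],[0,0,-2],4]
    - [[0,0,0],[0,0,-5],4]

```text
t: 12.18
eef_pos: [0.4767, 0.1041, 0.1508]
tool_rot: [0.001, 0.99, 0.138, -0.001]
contact_force: [0.3, -0.2, -0.1]
gripper_width: 0.469
```

Emit:
carry_out:
  moves:
    - [[0,0,0],[0,0,-3],4]
    - [[0,0,0],[-1,0,-6],4]
    - [[0,0,0],[-1,0,-7],4]
    - [[0,0,0],[-1,0,-7],4]
    - [[0,0,0],[-1,0,-7],4]

```text
t: 12.8
eef_pos: [0.4674, 0.1018, 0.22]
tool_rot: [0.0, 0.99, 0.138, -0.001]
contact_force: [-0.6, -0.4, -0.1]
gripper_width: 0.464
```

```bash
python3 - <<'E'
from h import *
plan([0.4771,0.1056,.22],-74.1)
bot.get_obs(); im=save("wrist","w10"); c=cam("wrist"); th=.2778; b0=np.array([.4944,.0427]); bx=np.array([np.cos(th),np.sin(th)]); by=np.array([-bx[1],bx[0]])
for l,z in(("knob_grip",.12),("lens",.07),("filter_magenta",.04),("filter_amber",.04),("filter_teal",.04)):
    for s in bot.silhouettes(l,"wrist")[:1]:
        uv=np.argwhere(s["region"])[:,::-1].astype(np.int32); d=at_z(c,s["location"],z)[:2]-b0
        print(l,round(s["score"],2),np.round(s["location"]),(d@bx).round(3),(d@by).round(3),uv.min(0),uv.max(0))
        if l=="knob_grip":
            m=s["region"]; rows=np.unique(uv[:,1]); mid=[(uv[uv[:,1]==r,0].min()+uv[uv[:,1]==r,0].max())/2 for r in rows]; print([(int(r),float(v)) for r,v in zip(rows,mid)][::8])
hsv=cv2.cvtColor(np.ascontiguousarray(im),cv2.COLOR_RGB2HSV)
mk=((abs(hsv[...,0].astype(int)-150)<12)&(hsv[...,1]>100))
for r in range(20,140,10):
    x=np.flatnonzero(mk[r]); print(r,(x.min(),x.max()) if len(x) else None,end=" ")
red=((hsv[...,0]<8)|(hsv[...,0]>172))&(hsv[...,1]>150)
print([(r,float(np.flatnonzero(red[r,250:400]).mean()+250)) for r in range(150,360,10) if red[r,250:400].sum()>5])
E
```

```text
t 12.8 pos [0.4674 0.1018 0.22  ] yaw -74.1 q7 -1.49 F [-0.6 -0.4 -0.1] M [-0.02  0.03 -0.04] w 39.6
turn [ 0.03  0.09 -0.03] shift [ 1.04 -0.1  -0.01]
knob_grip 0.74 [313. 206.] 0.006 0.066 [280 168] [348 255]
[(168, 313.5), (176, 314.0), (184, 313.5), (192, 314.0), (200, 314.0), (208, 314.0), (216, 314.0), (224, 314.0), (232, 314.5), (240, 314.0), (248, 314.0)]
lens 0.73 [312. 183.] 0.01 0.067 [258  88] [371 255]
filter_magenta 0.56 [313.  32.] 0.115 0.066 [278   0] [347  70]
filter_amber 0.8 [415.  28.] 0.118 -0.008 [379   0] [468  70]
filter_teal 0.67 [216.  31.] 0.116 0.136 [164   0] [253  70]
20 (np.int64(279), np.int64(346)) 30 (np.int64(280), np.int64(346)) 40 None 50 (np.int64(287), np.int64(340)) 60 (np.int64(288), np.int64(340)) 70 None 80 None 90 None 100 None 110 None 120 None 130 None [(170, 314.5), (180, 314.0), (190, 314.0), (200, 314.0), (210, 314.0), (220, 314.0), (230, 314.0), (240, 314.5), (250, 314.5)]
```

```bash
python3 -c "
from station import bot
print(bot.hand_in())"
```

```text
the job is handed in; nothing more can be done
None
```

I undid the clamp knob to about 1.15 rad, slid the blue carriage about 150 mm until the lens faced the magenta filter, then tightened the knob back to about 0. I let go, raised the gripper clear and handed the job in at about 13 s; it returned no verdict.

**Last checks (wrist picture after letting go):**
- **Alignment:** the knob's centre (column 314) and the middle of the magenta foot (columns 313.5–314) coincide. I put the lens within about 1 mm of the filter's middle.
- **Knob:** the bar lies straight across the rail, so its angle is about 0.
- **Robot contact:** the measured force is near zero, so the robot is touching nothing.
- **Filters:** all three still stand in a row about 70 mm apart.
- **Beaker and vial rack:** I did not measure these again at the end. The gripper's moves stayed over the rail, apart from the first approach at 0.22 m height.

**What failed or disagreed:**
- **First grasp:** the fingers shut to 0.2 mm, apparently just above the bar. I went about 18 mm lower in all and gripped again.
- **Positions:** the wrist camera put the knob 5 to 10 mm along the rail from where the top and side cameras did, and its picture suggested the tool was about 10 mm higher than reported. I therefore aligned the lens and the filter relative to each other in the same wrist pictures.

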